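# Find the full salt tin by its weight and hold it up over the board

### The arm

A 7-joint arm with a two-finger parallel gripper is mounted at the origin on the work surface. World frame = base frame: x ahead of the robot, y to its left, z up, the work surface at z = 0. Lengths are in mm, angles in rad, forces in N, time in s.
With the tool pointing down it reaches from about 425 to 825 mm from the base axis. Payload 3.6 kg.
Tool frame: the origin (TCP) lies midway between the tips of the shut fingers; the grasp point (between the pads) lies 19 mm behind it; z points along the fingers, y is the line along which they close (so a half turn about z gives the same grasp; the last joint's range is limited). The gripper opens to 85 mm and grips with 20 to 120 N. Pads are 22 mm wide; open, the fingers measure 114 mm over their backs; the gripper's body (76 mm by 85 mm) begins 54 mm behind the grasp point. The pads swing forward as they close: fully open they stand 13 mm farther back than shut.
Start: joints at [-1.365, 0.615, -0.013, 1.423, 0.008, 1.103, -0.04], TCP at [149.925, 632.444, 231.297] pointing down, gripper open.
Joint ranges: [-3.12, 3.12], [-0.3, 2.06], [-1.34, 1.32], [0.26, 2.42], [-1.36, 4.5], [0.01, 1.98], [-2.84, 2.84]. Speed limits (rad/s): [2.79, 2.79, 3.14, 3.14, 3.14, 3.14, 3.14].

### API

Orientations are given as a rotation vector (axis times angle).
In Python, from plant import r, eoat, imaging, status gives the robot as it stands. The module is installed in compiled form; this text tells all that it offers. Calls block until the motion is done:
- r.move_pose(position, orientation): joint-space move of the TCP to a pose.
- r.move_straight(position, rate=150, frame=None, max_force=None): straight line of the TCP; frame=None keeps the orientation; rate is the mean speed in mm/s. With max_force (N) it stops when the force on the tool has changed by that much, and returns True; else False.
- r.move_joints(angles): joint-space move.
- eoat.set_gripper(opening): finger opening in mm; the grip force is fixed at half the most; returns when the fingers have stopped.
- r.wait(seconds).
- r.ik(position, orientation): joint angles nearest the present ones, or None.
- imaging.snapshot(name): name is "side" or "top" or "wrist"; returns a dict with "pixels" (480x640x3 uint8, red, green, blue), "z_map" (480x640 float32, mm along the optical axis (not along the pixel's ray), 0 where there is no reading), "fx", "fy", "cx", "cy" (pixels), "view" (4x4, takes a point from world to camera coordinates); the wrist camera has in their place "mount" (4x4, takes a point from camera to tool coordinates, whose origin is the TCP and whose axes are the flange's). Camera axes: x right, y down, z forward; pixel columns grow to the right and rows downward; lengths in mm; the calibration is good to about 2 mm. A picture is of the moment at which its call begins: read the wrist's pose just before it.
A pose or a line that the arm cannot do raises r.PlanningError and nothing moves.
- r.hand_in(): hands the job in; it is judged then, once.
Readings, each from a call of its own:
- status.read_time(): time.
- status.read_joints(): joint angles.
- status.read_joint_velocities(): joint speeds.
- status.read_tau(): joint torques, N m.
- status.read_tool_pos(): TCP position.
- status.read_ee_rot(): TCP orientation.
- status.read_force(): force on the tool from outside, world axes, zero at the start.
- status.read_moment(): the same for the moment, N m.
- status.read_finger_gap(): finger opening in mm.
- status.read_finger_force(): force on a finger pad.
Only numpy, scipy, OpenCV 4.12 (cv2) and the standard library are available. Lean on these libraries where they do the work, as an engineer would, in place of code of your own. Each camera call takes 0.05 s, during which the arm holds its last target. There are 200 camera calls.

### The job

One of the three closed salt tins is full and the others are partly used, but they look the same: working from the robot's left to its right, grip each tin in turn, lift it straight up at least 5 cm off its coaster to feel its weight, and set it back upright where it stood (the last may stay in hand if it is the one). Then bring the heaviest over the middle of the chopping board and finish while still holding it there, upright and still, at least 12 cm clear above the board, ready for the cook. Do not knock over any tin, and leave the pepper grinder, pink lid and saucer where they are.

Things in the scene. Friction and masses are not known exactly. Their poses are not given: they have to be found in the camera images.
- tin_k_mid (a point): One of three outwardly identical closed round salt tins of plain steel, 62 mm in diameter and 120 mm tall, standing upright on a coaster; this point is the tin's centre, 60 mm above its underside, z along its axis. It weighs between 0.11 and 0.65 kg; the heaviest tin outweighs each of the others by at least 0.15 kg. Which tin stands on which coaster changes, so the letter tells nothing of the place.
- tin_k: This tin as a whole: origin at the centre of its underside, z along its axis.
- tin_m_mid (a point): One of three outwardly identical closed round salt tins of plain steel, 62 mm in diameter and 120 mm tall, standing upright on a coaster; this point is the tin's centre, 60 mm above its underside, z along its axis. It weighs between 0.11 and 0.65 kg; the heaviest tin outweighs each of the others by at least 0.15 kg. Which tin stands on which coaster changes, so the letter tells nothing of the place.
- tin_m: This tin as a whole: origin at the centre of its underside, z along its axis.
- tin_r_mid (a point): One of three outwardly identical closed round salt tins of plain steel, 62 mm in diameter and 120 mm tall, standing upright on a coaster; this point is the tin's centre, 60 mm above its underside, z along its axis. It weighs between 0.11 and 0.65 kg; the heaviest tin outweighs each of the others by at least 0.15 kg. Which tin stands on which coaster changes, so the letter tells nothing of the place.
- tin_r: This tin as a whole: origin at the centre of its underside, z along its axis.
- coaster_left: Round cork coaster, 92 mm across and 4 mm thick, fixed to the countertop, farthest to the robot's left (+y); origin at the centre of its underside. One tin stands on it, centred within about 6 mm.
- coaster_middle: Round cork coaster, 92 mm across and 4 mm thick, fixed to the countertop, between the other two; origin at the centre of its underside. One tin stands on it, centred within about 6 mm.
- coaster_right: Round cork coaster, 92 mm across and 4 mm thick, fixed to the countertop, farthest to the robot's right (-y) of the three; origin at the centre of its underside. One tin stands on it, centred within about 6 mm.
- board: The chopping board as a body, fixed: origin at the centre of its underside.
- board_top (a point): Middle of the upper face of the end-grain wooden chopping board, right of the coasters. The board is 280 mm (its x) by 200 mm (its y) by 40 mm thick and is fixed; its upper face is 40 mm above the countertop.
- grinder: Glass pepper grinder with a steel twist top, 54 mm across, 138 mm tall, standing beyond the tins; origin at the centre of its underside. A bystander to be left alone.
- lid: Pink plastic lid, 100 mm across, 26 mm tall with its knob, lying on the near half of the chopping board; origin at the centre of its underside. A bystander to be left alone.
- saucer: Small white dipping saucer, 56 mm across, 18 mm tall, between the right coaster and the board; origin at the centre of its underside. A bystander to be left alone.

How it is judged:
By the outcome, as a careful person would: the job done as asked, in the order asked, and still so for the second after the job is handed in, while the arm keeps its last pose, push and grip.
It also fails if it takes over 72 s, if anything falls off the work surface, if the arm or the gripper's body presses on something with over 40 N, if the wrist force passes 120 N, or if a joint passes its speed limit or range.

## Working session

There is one attempt and no reset: what is moved stays moved. The work goes in short steps, each a Python script; the robot and the scene stay as the last script left them, time stands still between calls to the robot, and variables do not carry over. Pictures are saved under pics/ and viewed, at most 10 in all, crops included, and the job is handed in when it is done.

```bash
mkdir -p pics
cat > h.py <<'E'
import numpy as np, cv2
from plant import r, eoat, imaging, status
def world(s, mask=None):
    z=s["z_map"].astype(float); v,u=np.indices(z.shape)
    P=np.stack([(u-s["cx"])/s["fx"]*z,(v-s["cy"])/s["fy"]*z,z],-1)
    V=np.linalg.inv(s["view"]); W=P@V[:3,:3].T+V[:3,3]; W[z==0]=np.nan
    return W
def save(s,n): cv2.imwrite(f"pics/{n}.png",s["pixels"][:,:,::-1])
E
python3 - <<'E'
from h import *
for n in("top","side"):
    s=imaging.snapshot(n); save(s,n); W=world(s); np.save(n+".npy",W); np.save(n+"_rgb.npy",s["pixels"])
    print(n,s["fx"],np.round(np.linalg.inv(s["view"]),2).tolist())
    if n=="top":
        for lo,hi in((110,132),(134,150),(34,46),(50,75),(14,25)):
            m=((W[...,2]>lo)&(W[...,2]<hi)).astype(np.uint8)
            k,l,st,c=cv2.connectedComponentsWithStats(m)
            for i in range(1,k):
                if st[i,4]>60: 
                    p=W[l==i]; print(lo,hi,st[i].tolist(),np.round(np.median(p,0)),np.round(p.min(0)),np.round(p.max(0)))
print(status.read_time(),status.read_ee_rot(),status.read_force(),status.read_finger_gap())
E
```

```text
top 448.39500889785865 [[0.01, -0.98, 0.21, 387.97], [-1.0, -0.01, -0.0, 29.69], [0.0, -0.21, -0.98, 965.97], [0.0, 0.0, 0.0, 1.0]]
110 132 [93, 149, 25, 24, 341] [727. 454. 118.] [711. 439. 110.] [761. 488. 132.]
110 132 [300, 174, 27, 28, 543] [677.  41. 125.] [654.  15. 110.] [708.  67. 132.]
110 132 [149, 269, 35, 33, 902] [484. 314. 124.] [454. 285. 111.] [514. 347. 129.]
110 132 [301, 268, 33, 33, 842] [488.  31. 125.] [459.   1. 111.] [519.  61. 129.]
110 132 [219, 280, 34, 33, 878] [464. 184. 124.] [435. 154. 111.] [494. 214. 129.]
134 150 [94, 150, 12, 12, 65] [730. 456. 142.] [725. 452. 134.] [744. 468. 150.]
34 46 [0, 76, 131, 43, 2075] [908. 587.  40.] [868. 466.  34.] [972. 758.  46.]
34 46 [613, 90, 27, 31, 154] [ 896. -651.   40.] [ 877. -691.   34.] [ 947. -640.   46.]
34 46 [186, 122, 57, 51, 361] [833. 292.  40.] [740. 200.  34.] [857. 322.  46.]
34 46 [113, 166, 21, 20, 69] [720. 442.  39.] [709. 435.  35.] [752. 477.  46.]
34 46 [431, 182, 98, 137, 10454] [ 592. -307.   41.] [ 433. -420.   34.] [ 725. -203.   46.]
50 75 [0, 76, 17, 17, 215] [938. 729.  59.] [921. 
[... 1354 characters left out ...]
 486.  20.] [867. 467.  14.] [969. 590.  25.]
14 25 [608, 96, 29, 29, 133] [ 897. -650.   19.] [ 878. -700.   14.] [ 947. -640.   25.]
14 25 [0, 119, 74, 4, 166] [870. 678.  20.] [868. 591.  14.] [872. 763.  25.]
14 25 [194, 131, 46, 43, 540] [814. 272.  19.] [745. 210.  14.] [846. 311.  25.]
14 25 [429, 209, 4, 103, 136] [ 558. -211.   19.] [ 446. -219.   14.] [ 669. -204.   25.]
14 25 [362, 266, 26, 26, 179] [513. -92.  17.] [ 487. -118.   14.] [541. -64.  23.]
side 614.7412255599536 [[0.98, -0.16, 0.12, 451.95], [-0.2, -0.76, 0.61, -654.22], [-0.0, -0.63, -0.78, 892.05], [0.0, 0.0, 0.0, 1.0]]
0.1 [-0.36466386 -3.1201177   0.00375874] [-0.64342464 -0.18092697 -0.35365072] 85.19805693307389
```

View pics/top.png

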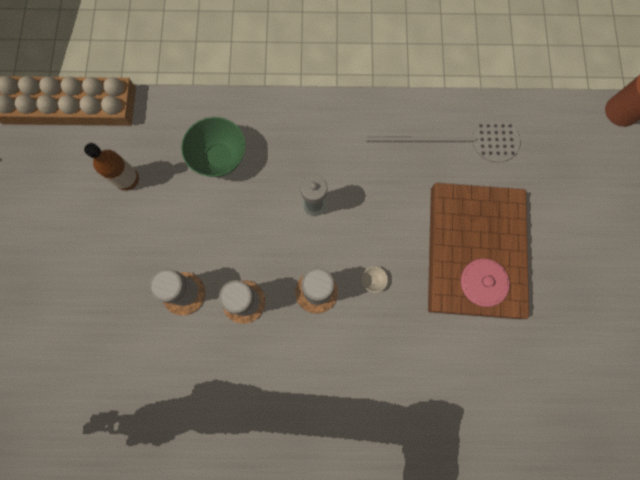

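View pics/side.png

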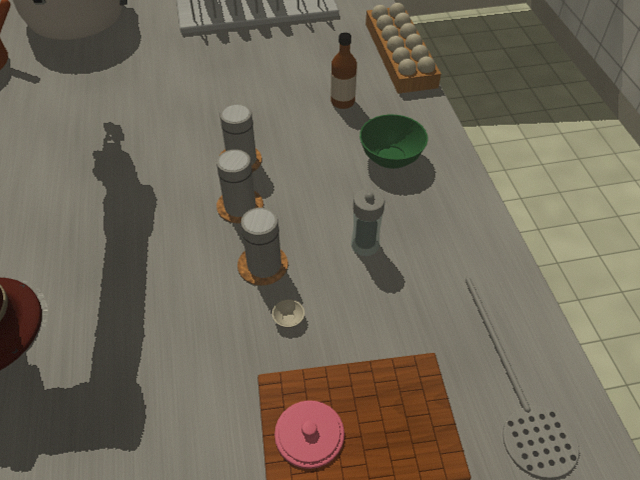

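The top view shows the three tins at about (167,285), (237,296) and (318,285), the saucer at (376,279), the board around (479,250) with the lid at (486,282), and the grinder at (314,195). The side view agrees. I'll hover over the left tin and take one close look before gripping.

```bash
cat >> h.py <<'E'
TINS=[(484,315),(464,184),(489,31)]
def rot(x,y):
    p=(np.arctan2(y,x)+np.pi/2)/2; return [-np.pi*np.cos(p),-np.pi*np.sin(p),0]
def look(xy):
    from scipy.spatial.transform import Rotation as R
    T=np.eye(4); T[:3,:3]=R.from_rotvec(status.read_ee_rot()).as_matrix(); T[:3,3]=status.read_tool_pos()
    s=imaging.snapshot("wrist"); s["view"]=np.linalg.inv(T@s["mount"]); W=world(s)
    m=(abs(W[...,2]-122)<6)&(np.hypot(W[...,0]-xy[0],W[...,1]-xy[1])<45)
    if m.sum()<50: return s,None,0,0
    c,rad=cv2.minEnclosingCircle(W[m][:,:2].astype(np.float32)); return s,np.array(c),rad,W[m][:,2].mean()
def fz(n=20):
    v=[]
    for _ in range(n): v.append(status.read_force()); r.wait(0.03)
    return np.mean(v,0),np.std(v,0)
E
python3 - <<'E'
from h import *
xy=TINS[0]; q=[-1.365, 0.615, -0.013, 1.423, 0.008, 1.103, -0.04]
for x,y,z in [(*t,z) for t in TINS for z in(235,71)]+[(579,-311,275)]:
    print(x,y,z,np.round(r.ik([x,y,z],rot(x,y)),2))
r.move_pose([*xy,235],rot(*xy))
s,c,rad,z=look(xy); save(s,"w0"); print(c,rad,z,status.read_tool_pos(),status.read_time(),fz())
W=np.load("top.npy"); C=np.load("top_rgb.npy").astype(int)
m=(C[...,0]-C[...,2]>50)&(W[...,2]<12)
for t in TINS:
    k=m&(np.hypot(W[...,0]-t[0],W[...,1]-t[1])<60); p=W[k]; print("coaster",cv2.minEnclosingCircle(p[:,:2].astype(np.float32)))
b=(abs(W[...,2]-41)<4)&(W[...,1]<-190)&(W[...,1]>-430)&(W[...,0]<735)
print("board",cv2.minAreaRect(W[b][:,:2].astype(np.float32)))
W=np.load("side.npy")
for t in TINS:
    k=(abs(W[...,2]-123)<5)&(np.hypot(W[...,0]-t[0],W[...,1]-t[1])<50); print("side",cv2.minEnclosingCircle(W[k][:,:2].astype(np.float32)))
E
```

```text
484 315 235 [-0.75  0.5   0.22  1.64 -0.12  1.01  0.08]
484 315 71 [-0.7   0.71  0.14  1.8  -0.15  0.64  0.1 ]
464 184 235 [-0.66  0.39  0.34  1.85 -0.16  0.92  0.13]
464 184 71 [-0.56  0.63  0.2   2.02 -0.24  0.51  0.2 ]
489 31 235 [-0.45  0.39  0.48  1.88 -0.22  0.92  0.2 ]
489 31 71 [-0.27  0.62  0.25  2.05 -0.3   0.5   0.26]
579 -311 275 [-0.04  0.78  1.05  1.35 -0.67  1.38  0.51]
[484.92236328 319.14959717] 30.936843872070312 123.73770685594013 [482.89974914 317.00747901 234.84233591] 1.8333 (array([ 0.00036564, -0.07745593,  0.0161519 ]), array([0.43242856, 0.50499773, 0.5769917 ]))
coaster ((480.17205810546875, 317.695068359375), 45.78047561645508)
coaster ((463.4407043457031, 188.91204833984375), 45.54457473754883)
coaster ((485.6142883300781, 33.95670700073242), 44.651153564453125)
board ((578.7249755859375, -311.8447265625), (200.68760681152344, 279.7615661621094), 86.10711669921875)
side ((485.8326416015625, 319.0859680175781), 33.207950592041016)
side ((465.1643981933594, 185.8102264404297), 31.807601928710938)
side ((491.13446044921875, 31.906543731689453), 31.91876983642578)
```

View pics/w0.png

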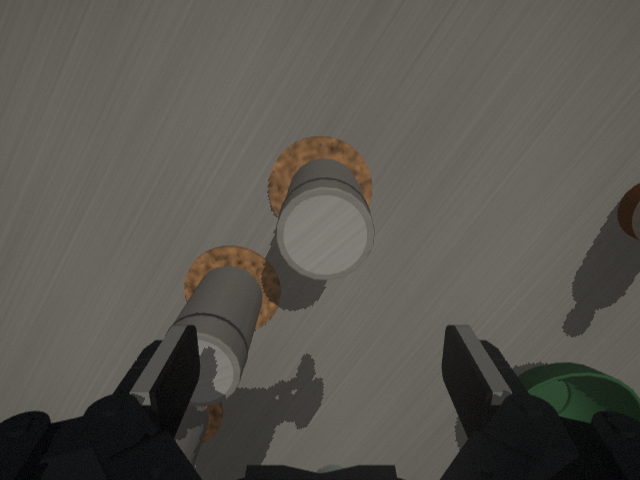

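The wrist view shows the left tin's lid at (326,235) with the fingers at about (160,390) and (470,390). Wrist and side views agree on (485, 318.5). Gripping and weighing this tin.

```bash
cat >> h.py <<'E'
ZG=71
def weigh(xy):
    xy=np.array(xy,float); o=rot(*xy)
    print("tool err",np.array(status.read_tool_pos())[:2]-xy)
    r.move_straight([*xy,235],rate=100,frame=o); r.wait(.2)
    print("tool err",np.array(status.read_tool_pos())[:2]-xy)
    f0=fz(25)[0]
    if r.move_straight([*xy,ZG],rate=130,max_force=15): print("HIT",status.read_tool_pos()); return None
    eoat.set_gripper(40); print("gap",status.read_finger_gap(),"ff",status.read_finger_force())
    p=np.array(status.read_tool_pos())
    r.move_straight([*xy,ZG+80],rate=80); r.wait(.3)
    f1,sd=fz(30); print("tool",status.read_tool_pos(),"gap",status.read_finger_gap(),"dF",f1-f0,"t",status.read_time())
    return p
def putback(xy):
    hit=r.move_straight([*xy,ZG+.5],rate=70,max_force=25); r.wait(.2); print("hit",hit,status.read_tool_pos())
    eoat.set_gripper(85); r.wait(.1); r.move_straight([*xy,235],rate=130); print("t",status.read_time())
E
python3 - <<'E'
from h import *
print(weigh((485,318.5)))
s=imaging.snapshot("side"); save(s,"lift0")
E
```

```text
tool err [-0.98429774 -3.52885996]
tool err [-0.00747245 -0.05239612]
gap 60.80667913300215 ff 65.60826033353806
tool [484.98660692 318.51943127 150.98346816] gap 61.12464863817362 dF [ 0.00316076 -0.08204742 -2.9602379 ] t 7.9917
[485.40619155 318.73365963  72.09769818]
```

View pics/lift0.png

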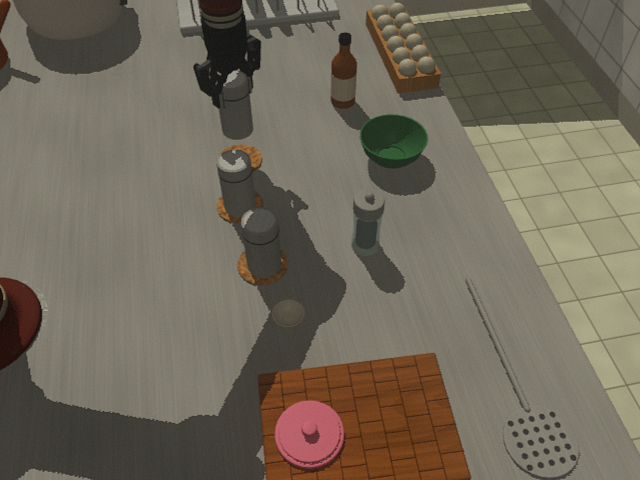

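The side view shows the left tin lifted upright in the gripper, centre about (236,105), with its coaster empty at (245,158). Its weight is about 2.96 N (0.30 kg). I'll put it back and weigh the middle one.

Run:
```python
from h import *
putback((485,318.5))
s,c,rad,z=look((485,318.5)); print("left after",c,rad,z)
xy=(464.5,185.5)
r.move_pose([*xy,235],rot(*xy)); r.wait(.3)
s,c,rad,z=look(xy); print("mid",c,rad,z)
if c is not None and np.hypot(*(c-xy))<5: xy=(c+xy)/2
np.save("mid.npy",xy); print(weigh(xy))
s=imaging.snapshot("side"); save(s,"lift1")
```

```text
hit False [484.59701509 318.21022853  72.14691009]
t 11.4
left after [484.39562988 318.64273071] 30.961938858032227 123.71830100800105
mid [465.01660156 187.06639099] 30.930343627929688 123.73755655718189
tool err [-0.2650301   0.08147565]
tool err [-0.02780751 -0.03399696]
gap 60.59281280747427 ff 65.21516919136047
tool [464.74699292 186.26523991 151.00199083] gap 61.020066190750214 dF [ 0.15714519 -0.01317154 -5.54090362] t 17.8917
[465.20927149 186.49680489  71.96780254]
```

View pics/lift1.png

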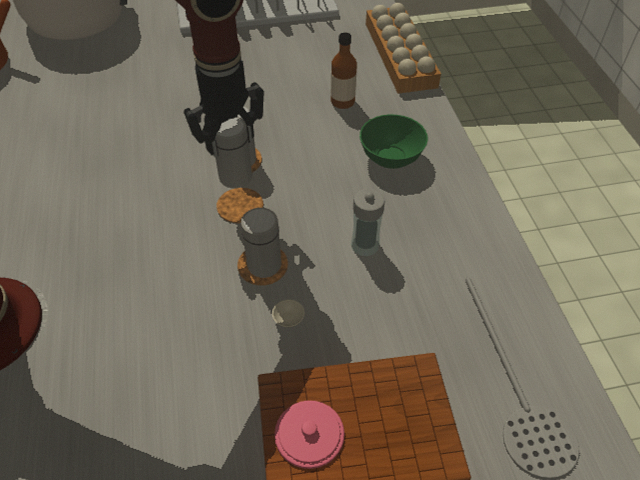

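The side view shows the middle tin held upright at about (235,152) over its coaster at (240,205), and the left tin is back behind it. The middle tin weighs about 5.54 N (0.56 kg). On to the right one.

Run:
```python
from h import *
m=np.load("mid.npy"); putback(m)
s,c,rad,z=look(m); print("mid after",c,rad,z)
xy=(490,32)
r.move_pose([*xy,235],rot(*xy)); r.wait(.3)
s,c,rad,z=look(xy); print("right",c,rad,z)
if c is not None and np.hypot(*(c-xy))<5: xy=(c+xy)/2
np.save("right.npy",xy); print(weigh(xy))
```

```text
hit False [464.36001261 186.08762456  71.98247207]
t 21.3083
mid after [464.33447266 186.64653015] 30.98299789428711 123.70947864661409
right [490.07369995  33.00792694] 31.0200252532959 123.73832370758565
tool err [-0.08631695  0.47897557]
tool err [ 0.0014694  -0.02446261]
gap 60.819217942992125 ff 64.29989665746689
tool [490.05847039  32.49846143 151.00925375] gap 60.784491558862385 dF [-0.04186698  0.26662917 -1.96568198] t 27.875
[490.34948197  32.58312591  71.99236478]
```

The right tin weighs about 1.97 N (0.20 kg), so the middle one is heaviest. I'll put this one back, pick up the middle tin and carry it over the board.

Run:
```python
from h import *
p=np.load("right.npy"); putback(p)
s,c,rad,z=look(p); print("right after",c,rad,z)
m=np.load("mid.npy")
r.move_pose([*m,235],rot(*m)); r.wait(.3)
print(weigh(m))
r.move_straight([*m,280],rate=100)
B=(579,-312)
r.move_straight([*B,280],rate=130,frame=rot(*B)); r.wait(.8)
print(status.read_tool_pos(),status.read_ee_rot(),rot(*B),status.read_finger_gap(),status.read_force(),np.abs(status.read_joint_velocities()).max(),status.read_time())
for n in("top","side"):
    s=imaging.snapshot(n); save(s,"end_"+n)
W=world(s); k=(W[...,2]>150)&(np.hypot(W[...,0]-B[0],W[...,1]-B[1])<45); print("lowest",W[k].min(0),W[k].max(0))
```

```text
hit False [489.52748595  32.44220822  72.02179481]
t 31.2333
right after [489.19720459  32.96526337] 30.877338409423828 123.73189924962212
tool err [ 0.38516775 -1.23471999]
tool err [0.00627548 0.03946963]
gap 61.0071046940038 ff 64.3299588561058
tool [464.76724765 186.2880254  150.99406453] gap 60.750758886422794 dF [ 0.27296062 -0.23415709 -5.71015733] t 37.7417
[464.86908351 186.34477283  71.91133087]
[ 579.00008335 -311.99855154  279.99227294] [-2.69735643e+00 -1.61053306e+00  1.27671437e-05] [np.float64(-2.6973567090492394), np.float64(-1.6105499635951734), 0] 60.631630883415546 [ 0.27527911 -0.5529431  -5.15068622] 0.001906937540410795 44.0667
lowest [ 534.08028186 -356.99316821  210.3846071 ] [ 623.91220909 -267.19618842  642.07629605]
```

View pics/end_top.png

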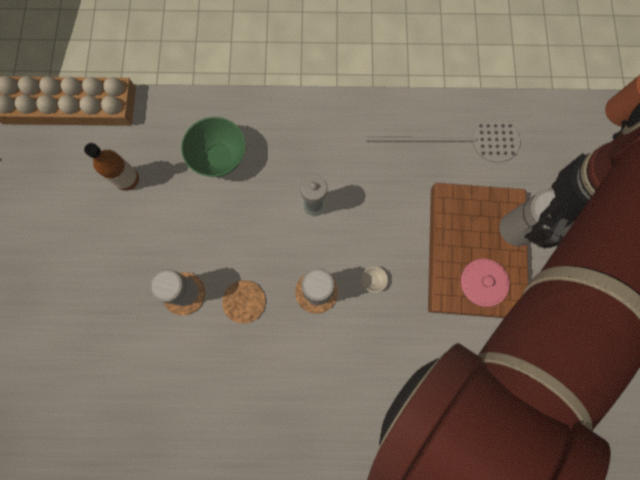

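View pics/end_side.png

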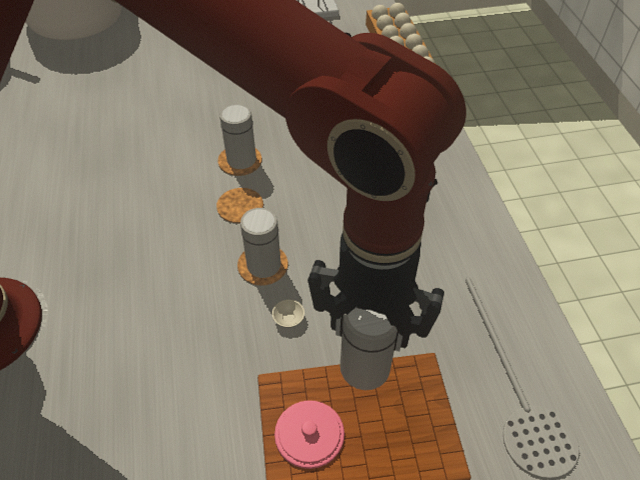

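The top and side views show the heaviest tin upright in the gripper above the board (side view at about (367,350)), with its underside at z ≈ 210 mm, about 170 mm clear. The other two tins stand on their coasters, and the lid, saucer and grinder are where they were.

```bash
python3 -c "
from h import *
print(r.hand_in())"
```

```text
the job is handed in; nothing more can be done
None
```

The job is handed in (no verdict came back): the middle tin is the heaviest at about 0.57 kg (left 0.30, right 0.20) and is held upright and still over the middle of the board, about 17 cm clear, with the other two back on their coasters.

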